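# Pry the snap-in battery cover off a bench logger

### The job

Pick up the flat pry lever, slide its blade under the lip of the battery cover on the grey bench logger and lever the cover up until its catch lets go; do not pull at the cover with the fingers while it is still snapped in. Then lay the lever down on the worktop and put the cover flat in the steel tray, right side up, setting it down rather than dropping it. Do not disturb the timer, the bottle or the roll of tape.

Things in the scene. Friction and masses are not known exactly. Their poses are not given: they have to be found in the camera images.
- logger: Grey bench logger, fixed, 165 x 96 x 83 mm. Origin on the worktop under the bay; it spans x -90..75, y -48..48. The front, with a dark display, looks to its -x. Its front part (x -90..-45) is a flat pry ledge, top at z 70, open to the front and sides; behind it is the battery bay, rim at z 83, the cover level with the rim, 1.5 mm play. The bay's front wall (x -45, up to z 78) stops a blade.
- ledge_edge (a point): Middle of the top front edge of the pry ledge, the natural fulcrum: logger frame x -90, y 0, z 70 mm.
- cover: Grey plastic battery cover, loose, about 70 g: a 5 mm plate, x -46..52, y -30..30, with a lip (y -22..22) that runs on to x -68 over the ledge. Origin on the plate's underside; snapped in, its frame is the logger's, 78 mm up. Four legs 12.5 mm long (y +-24; x -30 and 38) stand down from it, so it lies level with its origin 12.5 mm above what it lies on.
- cover_lip (a point): Middle of the underside of the cover's lip: cover frame x -57, y 0, z 0 mm. Snapped in: 78 mm above the worktop, with 8 mm of air between lip and ledge. The lip overhangs the ledge by 23 mm.
- cover_catch (a point): Cover frame x -30, y 0, z 0: midway between its two front legs, which two sprung roller catches hold: freeing it takes about 10 to 18 N upward at the lip, over the first 5 mm. Once free a spring pad pushes the front up and it stays leaning, about 0.15 rad, the lip 16 to 19 mm higher, the rear edge still in the bay. Then grasp it across the lip (44 mm) or plate (60 mm) and lift it straight out.
- lever: Flat pry lever, loose, 157 mm long, 90 g, lying flat: a black handle 75 x 16 x 30 mm (30 high) (x -37.5..37.5) and a flat steel blade, 18 mm wide and 3 mm thick, out to the tip at x 120, its underside flush with the handle's. Origin under the middle of the handle; +x points to the tip. Grasp the handle across its 16 mm width.
- lever_tip (a point): Middle of the blade's tip edge, on the underside: lever frame x 120, y 0, z 0 mm.
- tray: Shallow open steel tray, fixed, 180 x 130 mm (x, y), walls 3 mm thick and 28 mm high, floor 3 mm thick. Origin under its centre.
- microscope: White and black microscope, furniture that stays where it is, between the robot's start and the work: it takes up about x 275..615, y -200..-5 mm of the worktop (world) and is 366 mm high; carry the hand over it, fingertips at least 420 mm up, or round it. Its origin lies under its foot.
- bench_timer: White bench timer, 60 x 64 x 17 mm, bystander. Origin under its centre.
- buffer_bottle: Small white bottle with a green cap, diameter 33, 60 mm high, bystander. Origin under its centre.
- tape_roll: Small white roll of tape, diameter 48, 19 mm high, lying flat, bystander. Origin under its centre.

How it is judged (in metres and radians):
On the way, in this order (a step that is already met when the one before it is completed fails the run):
1. the lever bears on the cover while it is still snapped in (contact force between lever and cover above 2 N and z of cover_lip in the frame of logger below 0.085 m), for 0.05 s.
2. the cover is out of its catch: its lip stands at least 12 mm higher than when snapped in (z of cover_lip in the frame of logger above 0.09 m), for 0.2 s.
At the end, for the whole second after the job is handed in: The cover lies at rest on the tray's floor, flat (within 0.1 rad) and right side up, wholly inside the walls; the lever lies at rest on the worktop, touching neither the tray nor the logger (z of cover in the frame of tray between 0.008 and 0.02 m and x of cover in the frame of tray between -0.07 and 0.07 m and y of cover in the frame of tray between -0.05 and 0.05 m and angle between cover's own z axis and vertical below 0.1 rad and linear speed of each of cover, lever below 0.02 m/s and height (world z) of lever between -0.01 and 0.035 m and height (world z) of lever_tip below 0.035 m and contact force between lever and tray below 0.05 N and contact force between lever and logger below 0.05 N).
It fails at once if the fingers pull at or push the cover while it is still snapped in (contact force between the fingers and cover above 1 N and z of cover_lip in the frame of logger between 0.075 and 0.084 m and horizontal distance between cover_lip and ledge_edge below 0.05 m).
It fails at once if the cover is dropped: in the air away from the logger with nothing holding it (contact force between anything else and cover below 0.01 N and height (world z) of cover_lip above 0.09 m and horizontal distance between cover and logger above 0.15 m).
It fails at once if the timer is pushed more than 30 mm or knocked over (distance of bench_timer from where it was at the start of the episode above 0.03 m or angle between bench_timer's own z axis and vertical above 0.5 rad).
It fails at once if the bottle is pushed more than 30 mm or knocked over (distance of buffer_bottle from where it was at the start of the episode above 0.03 m or angle between buffer_bottle's own z axis and vertical above 0.5 rad).
It fails at once if the tape roll is pushed more than 30 mm or knocked over (distance of tape_roll from where it was at the start of the episode above 0.03 m or angle between tape_roll's own z axis and vertical above 0.5 rad).
It also fails if it takes over 67 s, if anything falls off the work surface, if the arm or the gripper's body presses on something with over 40 N, if the wrist force passes 120 N, or if a joint passes its speed limit or range.

### The arm

A 6-joint arm with a two-finger parallel gripper is mounted at the origin on a cart in front of the work surface, level with it; the furniture and walls round the work are solid. World frame = base frame: x ahead of the robot, y to its left, z up, the work surface at z = 0. Lengths are in m, angles in degrees, forces in N, time in s.
With the tool pointing down it reaches from about 0.375 to 0.75 m from the base axis. Payload 9 kg.
Tool frame: the origin (TCP) lies where the fingers leave the gripper's body, on its centre line; the fingertips stand 73 mm ahead of it and the grasp point (between the pads) lies 54 mm ahead of it (robot.tip_reach is the distance from the TCP to the fingertips, in m); z points along the fingers, y is the line along which they close (so a half turn about z gives the same grasp; the last joint's range is limited). The gripper opens to 85 mm and grips with 20 to 120 N. Pads are 22 mm wide; open, the fingers measure 114 mm over their backs; the gripper's body (76 mm by 85 mm) begins 54 mm behind the grasp point. The pads swing forward as they close: fully open they stand 13 mm farther back than shut.
Start: joints at [56.74, 5.964, 5.575, 89.605, 0, 77.527], TCP at [0.213, 0.561, 0.304] pointing down, gripper open.
Joint ranges: [-171.21, 171.21], [-48.23, 106.86], [-62.78, 66.21], [-105.2, 120.99], [-86.42, 89.51], [-180, 180]. Speed limits (degrees/s): [127.2, 127.2, 147.25, 180, 180, 180].

### API

Orientations are given as [roll, pitch, yaw] about the fixed x, y, z axes, in that order (R = Rz(yaw) Ry(pitch) Rx(roll)).
In Python, from plant import robot gives the robot as it stands. Calls block until the motion is done:
- robot.move_pose(position, orientation): joint-space move of the TCP to a pose.
- robot.line_to(position, vel=0.15, rotation=None, guard=None): straight line of the TCP; rotation=None keeps the orientation; vel is the mean speed in m/s. With guard (N) it stops when the force on the tool has changed by that much, and returns True; else False.
- robot.goto_joints(angles): joint-space move.
- robot.set_gripper(opening): finger opening in m; the grip force is fixed at half the most; returns when the fingers have stopped.
- robot.pause(seconds).
- robot.ik(position, orientation): joint angles nearest the present ones, or None.
- robot.observe(): the state.
- robot.grab_frame(name): name is "side" or "top"; returns the picture (420x560x3 uint8, blue, green, red); there is no depth.
- robot.get_calibration(name): a dict with "vertical_fov" (degrees; the focal length in pixels is half the picture's height over the tangent of half this angle, whatever the lens; pixels are square), "cx", "cy" (the principal point, pixels), "rvec" (rotation vector, rad) and "tvec" (3), from world to camera coordinates, as OpenCV has them. Camera axes: x right, y down, z forward; pixel columns grow to the right and rows downward; lengths in m; the calibration is good to about 2 mm. A picture is of the moment at which its call begins. get_calibration takes no time and is no camera call.
A pose or a line that the arm cannot do raises robot.IKError and nothing moves.
- robot.job_done(): hands the job in; it is judged then, once.
The state is a dict: "time": time; "q": joint angles; "qvel": joint speeds; "joint_torque": joint torques, N m; "tool_pos": TCP position; "tcp_rot": TCP orientation; "ft_force": force on the tool from outside, world axes, zero at the start; "torque": the same for the moment, N m; "gripper_width": finger opening in m; "gripper_force": force on a finger pad.
Only numpy, scipy, OpenCV 4.12 (cv2) and the standard library are available. Lean on these libraries where they do the work, as an engineer would, in place of code of your own. Each camera call takes 0.05 s, during which the arm holds its last target. There are 200 camera calls.

## Working session

There is one attempt and no reset: what is moved stays moved. The work goes in short steps, each a Python script; the robot and the scene stay as the last script left them, time stands still between calls to the robot, and variables do not carry over. Pictures are saved under pics/ and viewed, at most 13 in all, crops included, and the job is handed in when it is done.

```bash
mkdir -p pics; ls; python3 - <<'E'
from plant import robot
import cv2
for n in("top","side"):
    cv2.imwrite(f"pics/{n}0.png",robot.grab_frame(n)); print(n,robot.get_calibration(n))
o=robot.observe();print({k:o[k] for k in("time","tool_pos","tcp_rot","ft_force","gripper_width")})
E
```

```text
pics
top {'vertical_fov': 53.849264035208996, 'cx': 269.9797641803172, 'cy': 216.01028437961975, 'rvec': array([ 2.13321309, -2.14906128,  0.18117382]), 'tvec': array([0.16852792, 0.55488407, 0.86971427])}
side {'vertical_fov': 55.70904154097395, 'cx': 280.645705283793, 'cy': 211.96298786153625, 'rvec': array([ 0.25347028, -2.62998003,  1.49503667]), 'tvec': array([0.55370566, 0.03439082, 0.98148734])}
{'time': 0.1, 'tool_pos': array([0.21279832, 0.56078341, 0.30321306]), 'tcp_rot': array([-1.79934519e+02, -1.33184107e-02,  1.59214983e+02]), 'ft_force': array([-0.50191522, -0.23173903,  0.71801829]), 'gripper_width': 0.08548751758798565}
```

View pics/top0.png

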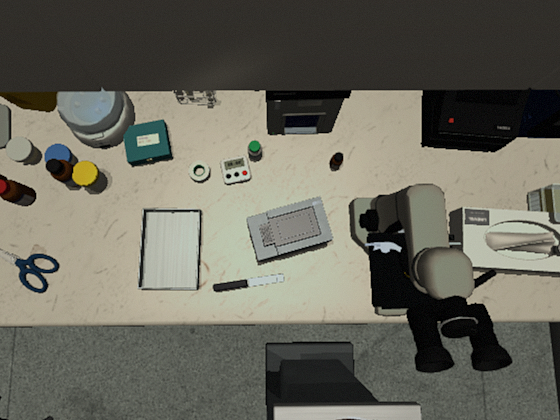

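View pics/side0.png

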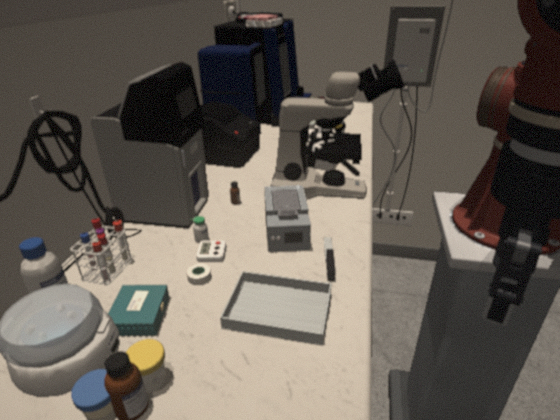

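```bash
cat > cam.py <<'E'
import numpy as np, cv2
def K(c): 
    f=210/np.tan(np.radians(c["vertical_fov"])/2); return np.array([[f,0,c["cx"]],[0,f,c["cy"]],[0,0,1]])
def proj(c,P): return cv2.projectPoints(np.atleast_2d(np.float64(P)),c["rvec"],c["tvec"],K(c),None)[0].reshape(-1,2)
def back(c,uv,z):
    R=cv2.Rodrigues(c["rvec"])[0]; o=-R.T@c["tvec"]
    d=(R.T@np.linalg.inv(K(c))@np.c_[np.atleast_2d(uv),np.ones(len(np.atleast_2d(uv)))].T).T
    return o+d*((z-o[2])/d[:,2:])
E
python3 - <<'E'
from plant import robot
from cam import *
c=robot.get_calibration("top");s=robot.get_calibration("side")
print(proj(c,[[0,0,0],[.213,.561,.3],[.5,0,0]]), back(c,[280,210],0))
im=cv2.imread("pics/top0.png"); x0,y0=200,185
cv2.imwrite("pics/tc.png",cv2.resize(im[y0:y0+115,x0:x0+145],None,fx=5,fy=5,interpolation=cv2.INTER_CUBIC))
im=cv2.imread("pics/side0.png")
cv2.imwrite("pics/sc.png",cv2.resize(im[180:290,250:350],None,fx=5,fy=5,interpolation=cv2.INTER_CUBIC))
E
```

```text
[[350.10370764 479.82116652]
 [  1.19366422 421.96538775]
 [341.60700242 242.7220994 ]] [[0.57727295 0.14063538 0.        ]]
```

View pics/tc.png

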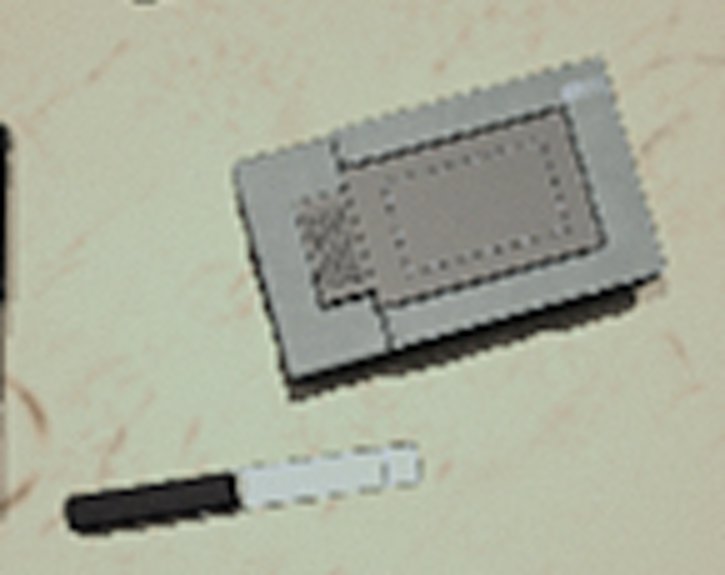

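View pics/sc.png

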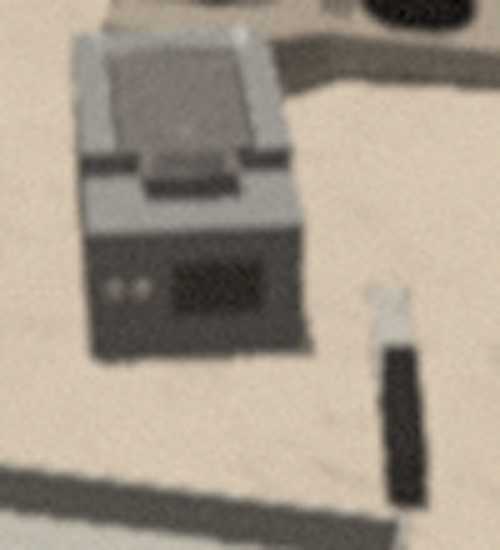

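```bash
cat > fit.py <<'E'
from plant import robot
from cam import *
from scipy.optimize import least_squares
T=robot.get_calibration("top");S=robot.get_calibration("side")
def rz(a): return np.array([[np.cos(a),-np.sin(a),0],[np.sin(a),np.cos(a),0],[0,0,1]])
def fit(name,top,side,p0,s=5):
    def res(p):
        r=[]
        for c,L,o in((T,top,(200,185)),(S,side,(250,180))):
            for P,uv in L:
                uv=(np.array(uv)+.5)/s-.5+o if s>1 else np.array(uv)
                w=rz(p[2])@np.array(P)/1000+[p[0],p[1],0]; r+=list(proj(c,w)[0]-uv)
        return np.array(r)
    f=least_squares(res,p0,loss="soft_l1"); print(name,f.x[:2].round(4),np.degrees(f.x[2]).round(2)); print(res(f.x).reshape(-1,2).round(1).tolist())
    return f.x
lt=[((-90,48,70),(237,162)),((-90,-48,70),(290,375)),((75,48,83),(603,62)),((75,-48,83),(662,272)),((52,30,83),(566,107)),((52,-30,83),(605,243)),((-68,22,83),(298,203)),((-68,-22,83),(320,305))]
ls=[((-90,48,70),(88,235)),((-90,-48,70),(301,222)),((-90,48,0),(97,360)),((-90,-48,0),(310,350)),((75,48,83),(73,37)),((75,-48,83),(270,28))]
vt=[((-37.5,8,30),(66,500)),((-37.5,-8,30),(72,530)),((37.5,8,30),(236,473)),((37.5,-8,30),(240,507)),((120,9,3),(418,446)),((120,-9,3),(420,484))]
vs=[((37.5,8,30),(385,347)),((37.5,-8,30),(414,347)),((120,9,3),(368,290)),((120,-9,3),(407,288))]
tt=[((90,65,28),(144,208)),((90,-65,28),(201.5,208.5)),((-90,-65,28),(198.5,290)),((-90,65,28),(139.5,289))]
fit("logger",lt,ls,[.55,.14,-1.5]); fit("logger-top",lt,[],[.55,.14,-1.5])
fit("lever",vt,vs,[.43,.2,-1.5]);fit("lever-top",vt,[],[.43,.2,-1.5]); fit("tray",tt,[],[.5,.35,0],1)
for n,uv,z in(("timer",(235,170),.017),("bottle",(254,148),.06),("tape",(200,172),.019)): print(n,back(T,uv,z).round(3))
E
python3 fit.py
```

```text
logger [0.5271 0.1165] -75.03
[[-0.9, -0.0], [0.2, 0.7], [0.4, -1.2], [1.6, -0.0], [-0.2, 0.6], [0.0, 0.4], [-0.1, -0.2], [1.0, -0.5], [0.1, 0.1], [1.7, 0.8], [-0.8, 1.2], [-1.1, 1.3], [0.7, -0.3], [-0.5, 0.0]]
logger-top [0.5271 0.117 ] -75.22
[[-1.1, -0.2], [-0.1, 0.6], [0.3, -1.1], [1.3, 0.1], [-0.3, 0.7], [-0.2, 0.6], [-0.3, -0.3], [0.7, -0.6]]
lever [0.4066 0.2528] -81.7
[[-0.3, -0.7], [-0.6, 0.6], [-0.3, -0.6], [-0.1, -0.1], [-0.1, -1.1], [0.8, -0.8], [0.0, -0.5], [1.7, -0.3], [0.8, -0.3], [0.7, 0.2]]
lever-top [0.4061 0.2526] -82.37
[[-0.2, -0.7], [-0.5, 0.7], [-0.2, -0.2], [0.0, 0.4], [0.2, -0.3], [0.9, 0.1]]
tray [0.4878 0.3845] -1.0
[[-0.1, -0.0], [0.2, 0.1], [0.2, -0.3], [-0.4, 0.2]]
timer [[0.669 0.244 0.017]]
bottle [[0.707 0.199 0.06 ]]
tape [[0.664 0.325 0.019]]
```

```bash
cat > h.py <<'E'
from plant import robot
from cam import *
from scipy.spatial.transform import Rotation as Ro
LOG=(np.array([.527,.1167,0]),-75.1); LEV=(np.array([.4064,.2527,0]),-82.0); TRAY=(np.array([.488,.3845,0]),-1.0)
F={1:np.diag([1.,-1,-1]),-1:np.diag([-1.,1,-1])}
HZ=.077   # TCP above lever underside when held
def R(yaw,up=0): return Ro.from_euler('ZY',[yaw,-up],degrees=True).as_matrix()   # up: nose-up angle of +x
def w(obj,p): return obj[0]+R(obj[1])@np.array(p)
def tool(p,RL,off,flip):  # object origin p, object rotation, TCP offset in object frame
    return p+RL@np.array(off), Ro.from_matrix(RL@F[flip]).as_euler('xyz',degrees=True)
def pry(x_tip,z,up,flip,xf=-.09):  # lever underside passes (xf,z) in the logger frame, tip x_tip when level
    RL=R(LOG[1],up); return tool(w(LOG,[xf,0,z])-RL@np.array([.12-(x_tip-xf),0,0]),RL,[0,0,HZ],flip)
def st():
    o=robot.observe(); print(round(o["time"],2),o["tool_pos"].round(4),o["tcp_rot"].round(1),"F",o["ft_force"].round(1),"T",o["torque"].round(2),"w",round(o["gripper_width"],4),round(float(np.max(o["gripper_force"])),1)); return o
def snap(n,f,box=None,s=1):
    im=robot.grab_frame(n)
    if box: x,y,a,b=box; im=cv2.resize(im[y:y+b,x:x+a],None,fx=s,fy=s,interpolation=cv2.INTER_CUBIC)
    cv2.imwrite("pics/"+f,im)
E
python3 - <<'E'
from h import *
for f in(1,-1):
    print(f)
    P=[tool(LEV[0],R(LEV[1]),[0,0,z],f) for z in(.18,HZ)]+[pry(-.052-.07,.0725,0,f),pry(-.052,.0725,0,f),pry(-.052,.07,22,f),
       tool(w(LOG,[-.058,0,.096]),R(LOG[1],-8.6),[0,0,.06],f), tool(TRAY[0]+[-.05,0,.018],R(-1),[0,0,.06],f), tool(TRAY[0]+[.05,0,.018],R(-181),[0,0,.06],f)]
    for p in P:
        q=robot.ik(*p); print(p[0].round(3),None if q is None else np.round(q,0))
E
```

```text
1
[0.406 0.253 0.18 ] [ 16. -15. -27.  78.   0. -82.]
[0.406 0.253 0.077] [ 16. -10. -34.  66.   0. -82.]
[0.465 0.351 0.15 ] [ 24.   5. -12.  73.   0. -81.]
[0.483 0.283 0.15 ] [ 17.   1. -16.  73.   0. -88.]
[0.477 0.305 0.111] [ 28.  12. -10.  73. -21. -76.]
[0.514 0.164 0.155] [   0.   -2.  -18.   76.    8. -105.]
[0.438 0.384 0.078] [  28.    8.  -16.   66.    0. -151.]
[0.538 0.384 0.078] [24. 21. -1. 68.  0. 25.]
-1
[0.406 0.253 0.18 ] [ 16. -15. -27.  78.   0.  98.]
[0.406 0.253 0.077] [ 16. -10. -34.  66.   0.  98.]
[0.465 0.351 0.15 ] [ 24.   5. -12.  73.   0.  99.]
[0.483 0.283 0.15 ] [ 17.   1. -16.  73.   0.  92.]
[0.477 0.305 0.111] [ 28.  12. -10.  73. -21. 104.]
[0.514 0.164 0.155] [  0.  -2. -18.  76.   8.  75.]
[0.438 0.384 0.078] [ 28.   8. -16.  66.   0.  29.]
[0.538 0.384 0.078] [  24.   21.   -1.   68.    0. -155.]
```

```bash
python3 - <<'E'
from h import *
f=-1
robot.move_pose(*tool(LEV[0],R(LEV[1]),[0,0,.18],f))
robot.set_gripper(.05)
p,r=tool(LEV[0],R(LEV[1]),[0,0,HZ],f)
print(robot.line_to(p,vel=.1,guard=8)); st()
robot.set_gripper(0.0); st()
robot.line_to(p+[0,0,.11]); st()
robot.move_pose(*pry(-.122,.0725,0,f)); st()
snap("side","s1.png",(230,160,160,130),5); snap("top","t1.png",(200,170,150,115),5)
E
```

```text
False
3.16 [0.4069 0.2529 0.0777] [179.9  -0.   98. ] F [-0.8 -0.5  1.3] T [-0.02  0.05 -0.05] w 0.05 0.0
3.57 [0.4069 0.2528 0.0776] [179.9  -0.   98. ] F [ 0.9 -0.5  4.9] T [-0.01 -0.   -0.03] w 0.015 59.8
4.45 [0.4059 0.2526 0.1858] [-179.9    0.    98. ] F [ 0.3 -0.  -1.8] T [ 0.08 -0.    0.02] w 0.0148 59.1
5.0 [0.4638 0.3505 0.1476] [-179.8    0.   104.9] F [-0.  -0.8 -1.5] T [0.01 0.   0.05] w 0.0147 59.0
```

View pics/s1.png

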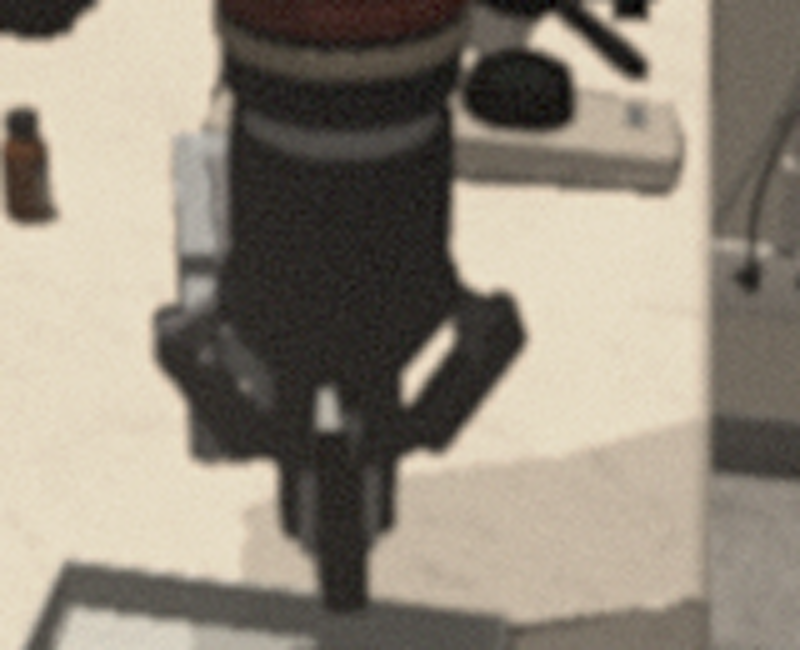

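View pics/t1.png

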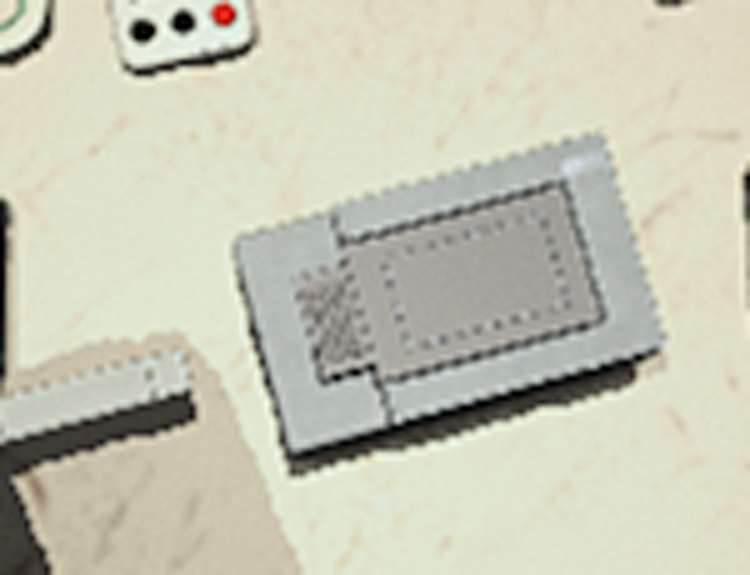

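```bash
python3 - <<'E'
from h import *
robot.pause(.3); o=st(); print(pry(-.122,.0725,0,-1)[0].round(4))
T=robot.get_calibration("top")
uv=(np.array([[183,350],[190,392],[0,398],[0,440]])+.5)/5-.5+[200,170]
for z in(.072,.0755): print([(R(LOG[1]).T@(p-LOG[0])).round(4).tolist() for p in back(T,uv,z)])
E
```

```text
5.4 [0.4649 0.3502 0.15  ] [180.   -0.  104.9] F [ 0.4 -0.6 -1.2] T [ 0.04 -0.01  0.  ] w 0.0148 59.0
[0.4648 0.3506 0.1495]
[[-0.1226, 0.0061, 0.072], [-0.1242, -0.0119, 0.072], [-0.2022, 0.0068, 0.072], [-0.2064, -0.0104, 0.072]]
[[-0.1224, 0.0057, 0.0755], [-0.124, -0.0123, 0.0755], [-0.2017, 0.0064, 0.0755], [-0.2059, -0.0107, 0.0755]]
```

```bash
sed -i 's/^HZ=.077 /HZ=.0777 /' h.py; python3 - <<'E'
from h import *
f=-1
p,r=pry(-.051,.0725,0,f)
print(robot.line_to(p,vel=.05,guard=6)); robot.pause(.2); st()
p,r=pry(-.051,.0703,0,f); print(robot.line_to(p,vel=.02,guard=8)); st()
for up in(4,7,10,12,14,16,18,20):
    p,r=pry(-.051,.0703,up,f); robot.line_to(p,vel=.03,rotation=r); print(up); o=st()
    if np.linalg.norm(o["ft_force"])>45: print("STOP"); break
robot.pause(.4); st()
snap("side","s2.png",(230,160,160,130),5); snap("top","t2.png",(200,170,150,115),5)
E
```

```text
False
7.17 [0.483  0.2821 0.1502] [-180.    -0.   104.9] F [ 0.9 -0.1 -1. ] T [0.04 0.03 0.01] w 0.0151 59.0
False
7.42 [0.4829 0.2819 0.1478] [-180.     0.   104.9] F [ 0.3 -0.4 -0.7] T [ 0.04  0.03 -0.02] w 0.0145 59.0
4
7.83 [0.4815 0.2873 0.142 ] [-180.     4.   104.9] F [-0.7  0.6 -1.1] T [0.14 0.03 0.03] w 0.0148 59.0
7
8.18 [0.4807 0.2906 0.1375] [-180.     6.9  104.9] F [ 0.4 -0.  -1.2] T [0.18 0.09 0.01] w 0.0149 58.9
10
8.53 [0.48   0.2935 0.1328] [-180.    10.   104.9] F [ 2.2 -3.3 -2.5] T [-0.02 -0.14  0.15] w 0.0148 58.8
12
8.82 [0.4798 0.2956 0.1299] [180.   12.  104.9] F [ 1.6 -4.9  0.8] T [-0.34 -0.34  0.1 ] w 0.0149 59.1
14
9.1 [0.4794 0.2975 0.1268] [179.9  14.  104.9] F [ 2.5 -5.6  2.2] T [-0.7  -0.33  0.13] w 0.015 59.4
16
9.38 [0.4788 0.2995 0.1232] [180.   16.  104.9] F [ 3.2 -4.2  2.2] T [-0.72 -0.48  0.18] w 0.0149 59.3
18
9.67 [0.478  0.3015 0.1195] [180.   17.9 104.9] F [ 1.9 -1.9  2.5] T [-0.27 -0.24  0.17] w 0.0152 59.4
20
9.95 [0.4773 0.3032 0.1157] [-180.    19.9  104.9] F [ 0.1 -0.2  1.9] T [-0.12 -0.02  0.02] w 0.015 59.5
10.35 [0.4774 0.3031 0.1157] [180.   20.  104.9] F [-1.   3.   2.5] T [0.44 0.13 0.03] w 0.0146 59.6
```

View pics/t2.png

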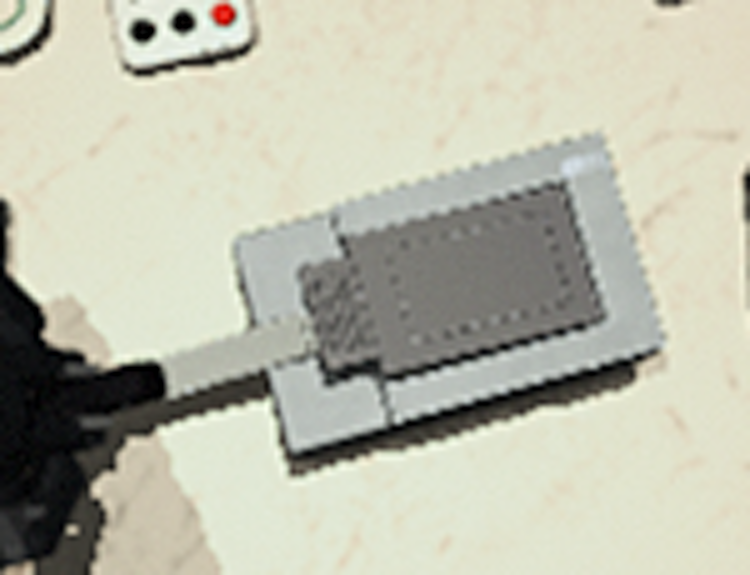

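```bash
python3 - <<'E'
from h import *
f=-1
for a,up in((-.051,10),(-.051,3),(-.14,3)):
    p,r=pry(a,.0715,up,f); robot.line_to(p,vel=.06,rotation=r); st()
p=p+[0,0,.06]; robot.line_to(p)
p,r=tool(LEV[0],R(LEV[1]),[0,0,.18],f); robot.move_pose(p,r); robot.pause(.2)
p,r=tool(LEV[0],R(LEV[1]),[0,0,HZ+.012],f); robot.line_to(p,vel=.12)
p,r=tool(LEV[0],R(LEV[1]),[0,0,HZ],f); print(robot.line_to(p,vel=.03,guard=5)); robot.pause(.2); st()
robot.set_gripper(.05); robot.pause(.2); st()
robot.line_to(p+[0,0,.17]); robot.pause(.2)
robot.move_pose(p+[0,.08,.2],r)
im=[]
for n,b in(("top",(200,170,150,115)),("side",(250,170,115,115))):
    x,y,a,c=b; q=robot.grab_frame(n); cv2.imwrite(f"pics/{n}3.png",q); im.append(cv2.resize(q[y:y+c,x:x+a],None,fx=3,fy=3,interpolation=cv2.INTER_CUBIC))
cv2.imwrite("pics/m3.png",np.hstack(im)); st()
E
```

```text
10.94 [0.4797 0.2933 0.1335] [-180.    10.1  104.8] F [ 0.1 -0.2 -0.6] T [ 0.23  0.06 -0.01] w 0.0148 59.0
11.32 [0.4817 0.2856 0.1441] [-179.9    3.1  104.9] F [ 0.2 -1.4 -0.7] T [-0.1  -0.06 -0.01] w 0.0147 59.2
12.95 [0.4593 0.3714 0.1403] [180.    3.  104.9] F [-0.5  0.1 -1.2] T [ 0.1   0.02 -0.01] w 0.0147 59.1
True
15.82 [0.4065 0.2529 0.0777] [180.  -0.  98.] F [0.8 0.5 5.5] T [-0.19 -0.11  0.1 ] w 0.0149 59.8
16.46 [0.406  0.2527 0.0771] [-180.   -0.   98.] F [ 0.4 -0.5 -0.1] T [-0.05  0.05 -0.  ] w 0.0502 0.0
18.48 [0.4062 0.3322 0.277 ] [-179.9    0.    98. ] F [0.3 0.4 0.2] T [ 0.01 -0.05 -0.01] w 0.0497 0.0
```

View pics/m3.png

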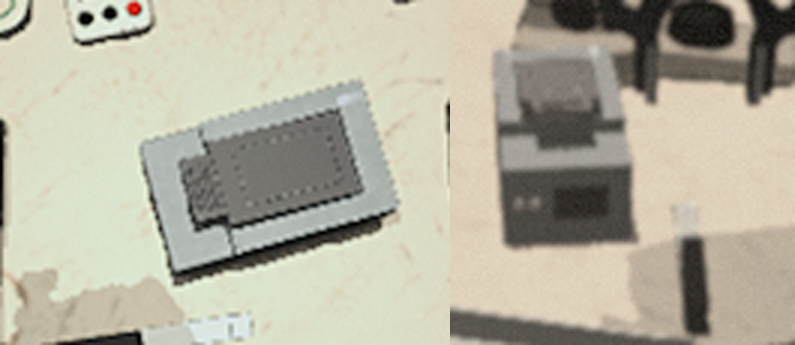

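```bash
python3 - <<'E'
from h import *
T=robot.get_calibration("top"); f=-1; UP=-8.6
RC=R(LOG[1],UP)
piv=w(LOG,[.052,0,.078]); C0=piv-RC@np.array([.052,0,0])
uv=(np.array([[183,158],[193,222]])+.5)/3-.5+[200,170]
B=[R(LOG[1]).T@(p-LOG[0]) for p in back(T,uv,.1)]; E=[R(LOG[1]).T@(C0+RC@np.array([-.068,y,.005])-LOG[0]) for y in(.022,-.022)]
print(np.round(B,4).tolist(),np.round(E,4).tolist())
if np.linalg.norm((np.mean(B,0)-np.mean(E,0))[:2])<.005:
    off=[-.0605,0,.0635]
    p1,r=tool(C0,RC,[-.0605,0,.14],f); robot.move_pose(p1,r); robot.set_gripper(.066); robot.pause(.2)
    p,r=tool(C0,RC,off,f); print(robot.line_to(p,vel=.06,guard=5)); robot.pause(.2); st()
    x,y,a,c=(215,175,150,115); A=robot.grab_frame("top")[y:y+c,x:x+a]; Bm=robot.grab_frame("side")[165:280,240:355]
    cv2.imwrite("pics/m4.png",cv2.resize(np.hstack([A,Bm]),None,fx=3,fy=3,interpolation=cv2.INTER_CUBIC))
E
```

```text
[[-0.0635, 0.0241, 0.1], [-0.0685, -0.0204, 0.1]] [[-0.0659, 0.022, 0.1009], [-0.0659, -0.022, 0.1009]]
False
21.45 [0.5143 0.1647 0.1579] [180.   -8.6 104.9] F [-0.1  0.5 -0.1] T [-0.14 -0.03  0.01] w 0.0657 0.0
```

View pics/m4.png

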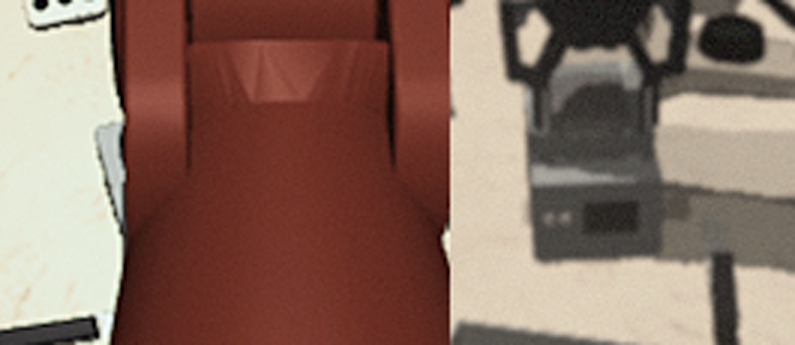

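```bash
python3 - <<'E'
from h import *
robot.set_gripper(0.03); o=st()
if o["gripper_width"]>.04:
    p=o["tool_pos"]; robot.line_to(p+[0,0,.03],vel=.04); st(); robot.line_to(p+[0,0,.13],vel=.1); robot.pause(.2); st()
    cv2.imwrite("pics/m5.png",cv2.resize(robot.grab_frame("side")[90:290,200:400],None,fx=3,fy=3,interpolation=cv2.INTER_CUBIC))
E
```

```text
21.89 [0.5142 0.1648 0.1576] [-180.    -8.6  104.9] F [ 0.1 -0.1 -0.4] T [-0.21 -0.03 -0.04] w 0.0419 60.5
22.79 [0.5141 0.1648 0.1874] [-180.    -8.6  104.9] F [-0.3  0.2 -1.5] T [-0.15 -0.02  0.01] w 0.0418 60.6
24.14 [0.514  0.1648 0.2871] [-180.    -8.6  104.9] F [-0.5 -0.2 -0.7] T [-0.13  0.    0.01] w 0.0418 60.7
```

View pics/m5.png

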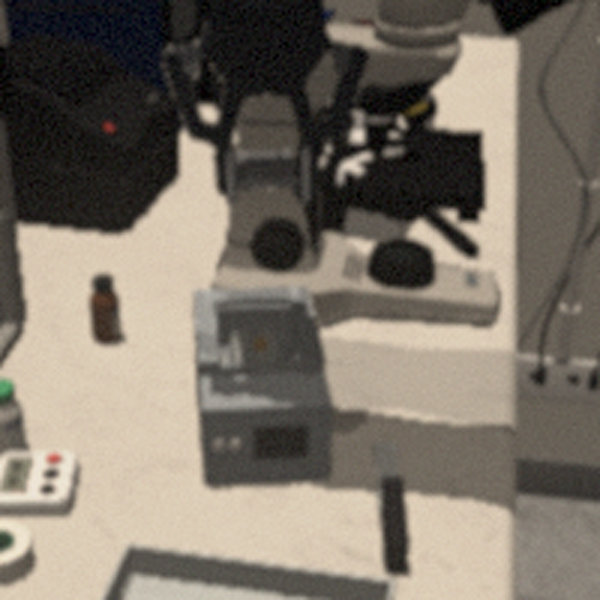

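```bash
python3 - <<'E'
from h import *
f=-1
p,r=tool(w(TRAY,[.008,0,.0155]),R(TRAY[1]),[-.0605,0,.0635],f)
robot.move_pose(p+[0,0,.1],r); robot.pause(.3); st()
cv2.imwrite("pics/side6.png",robot.grab_frame("side")); cv2.imwrite("pics/top6.png",robot.grab_frame("top"))
A=cv2.imread("pics/side6.png")[190:360,200:360]; B=cv2.imread("pics/top6.png")[170:340,110:240]
cv2.imwrite("pics/m6.png",cv2.resize(np.hstack([A,B]),None,fx=2.7,fy=2.7,interpolation=cv2.INTER_CUBIC))
E
```

```text
25.48 [0.4363 0.3848 0.1795] [180.    0.  178.9] F [ 0.  -0.7  0.4] T [-0.01  0.03  0.01] w 0.042 60.7
```

View pics/m6.png

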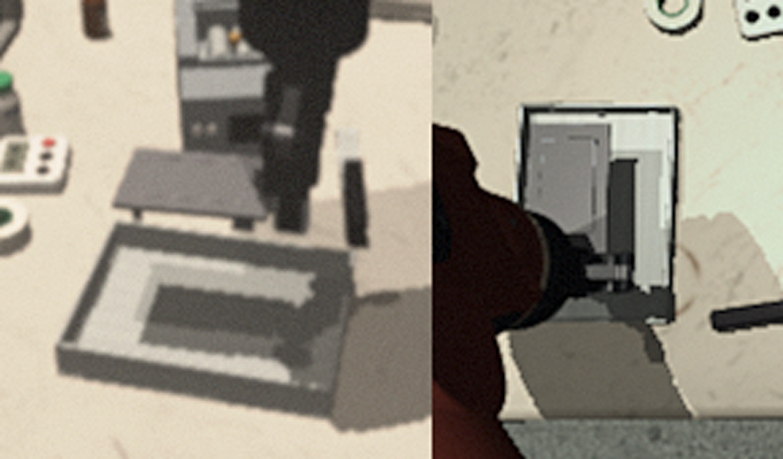

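```bash
python3 - <<'E'
from h import *
S=robot.get_calibration("side"); C=w(TRAY,[.008,0,.1155])
print(proj(S,[C+R(-1,u)@np.array(v) for u in(0,-5,5) for v in([.052,.03,.005],[.052,-.03,.005])]).round(1).tolist())
E
```

```text
[[241.1, 264.3], [251.0, 244.0], [241.1, 266.5], [250.9, 246.1], [241.3, 262.3], [251.2, 242.0]]
```

```bash
python3 - <<'E'
from h import *
f=-1
p,r=tool(w(TRAY,[.008,0,.0155]),R(TRAY[1]),[-.0605,0,.0635],f)
robot.line_to(p+[0,0,.02],vel=.1); robot.pause(.2)
print(robot.line_to(p,vel=.02,guard=6)); robot.pause(.2); st()
if robot.observe()["tool_pos"][2]<.083:
    robot.set_gripper(.066); robot.pause(.3); st()
    robot.line_to(robot.observe()["tool_pos"]+[0,0,.15],vel=.1)
    robot.move_pose(np.array([.25,.5,.3]),r)
    robot.pause(.2)
    A=robot.grab_frame("side")[150:360,200:360]; B=robot.grab_frame("top")[130:340,110:300]
    cv2.imwrite("pics/m7.png",cv2.resize(np.hstack([A,B]),None,fx=2.2,fy=2.2,interpolation=cv2.INTER_CUBIC)); st()
E
```

```text
False
28.07 [0.4356 0.3854 0.0791] [180.   0. 179.] F [ 0.   0.1 -1.2] T [-0.04  0.01 -0.02] w 0.0415 60.7
28.73 [0.4355 0.3854 0.079 ] [-180.   -0.  179.] F [ 0.9 -0.2 -0.3] T [-0.    0.02  0.02] w 0.0658 0.0
31.6 [0.2508 0.4995 0.2996] [-180.    -0.   178.9] F [-0.8 -0.2 -0.4] T [0.06 0.   0.06] w 0.0661 0.0
```

View pics/m7.png

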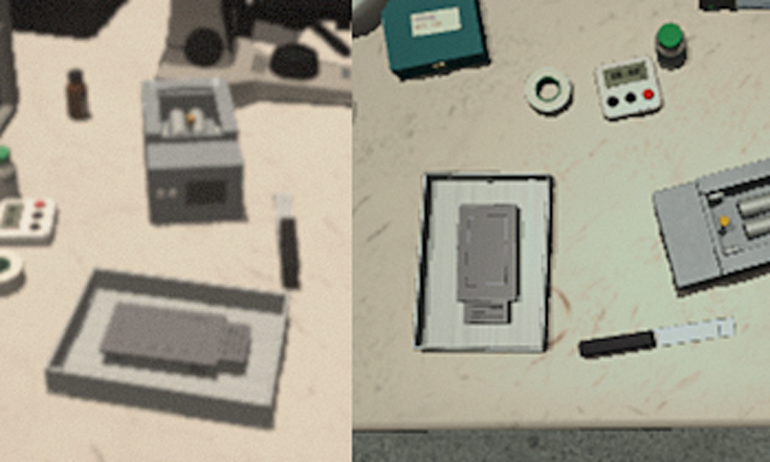

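The cover lies flat in the middle of the tray, at about (488, 260) in the right half of the picture. The lever is flat on the worktop at about (655, 337), and the bystanders have not moved.

```bash
python3 -c "
from plant import robot
print(robot.job_done())"
```

```text
the job is handed in; nothing more can be done
None
```

I handed the job in at about 32 s: the cover was levered free and set flat, right side up, in the tray, the lever is back on the worktop, and the timer, bottle and tape were left alone; no verdict was returned.

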